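# Shut off the forge gas and oil the hand tools in the farrier's van

### The job

Pack up the farrier's bench for the night: turn the propane regulator's knob back until its pointer is on the zero mark, and lay every hand tool from the bench (hoof knives, file, pritchel, fore punch, cold chisel) flat in the oiling tray, side by side in a single layer, all pointing the same way with their working ends towards the spray can. Only then, never while the gas is on, give the tools a shot of rust oil: push the can's nozzle cap fully down and let it spring back up. Leave the horseshoes, the nail tin and the tongs where they are.

Things in the scene. Friction and masses are not known exactly. Their poses are not given: they have to be found in the camera images.
- tray: Oiling tray: low aluminium tray with a ribbed black rubber liner, fixed to the bench, 290 mm (its x) by 360 mm (its y) outside, walls 4 mm, rim 16 mm above the bench, liner 6 mm above the bench. Origin: centre of its underside. Its +x points to the grey spray can (53 mm across, fixed, in a steel clip holder) that stands just outside its +x end, axis at x = 185 mm, y = 0
- spray_cap (a joint): Sprung black nozzle cap on the spray can, 26 mm across, 14 mm tall, with a little spout leaning out over the tray. Value: how far it is pressed straight down, 0 (up) to 0.006 m (fully down). The spring resists with 2 N at first and 7 N fully down, and lifts the cap when let go
- cap_top (a point): Centre of the flat top of the spray can's nozzle cap, where to press, 191 mm above the bench when up; it moves with the cap
- regulator: Propane regulator, fixed to the bench: round cast body 76 mm across on a foot plate 75 x 95 mm, topped by a black dial 74 mm across (face 62 mm above the bench) and a pointer knob; hoses at back and left. Origin: centre of its foot, under the knob's axis. The zero mark, the one long thick white line, lies on its own -x side of the dial; thin marks follow clockwise
- gas_knob (a joint): The regulator's knob, axis vertical: angle of its white pointer clockwise (seen from above) from the zero mark, in rad; 0 at zero, more is more gas. At 0 the pointer points to the regulator's own -x. It turns from -0.5 to 2.8 with 0.04 N m of friction and stays where it is left; it can be turned a little past zero, so stop at the mark
- knob_grip (a point): Middle of the knob's grip bar, on the axis, 83 mm above the bench. The bar (the pointer lies along it) is 44 mm long, 13 mm wide and stands 69 to 97 mm above the bench, on a 42 mm round skirt whose top is at 69 mm
- hoof_knife: Hoof knife, 197 mm long: light wooden handle 112 long x 22 wide x 16 thick, then a narrow steel blade (15 wide, 5 thick) with a small side hook at its end. May be absent. Origin: the balance point where it is gripped, on its centre line at mid-thickness (8 mm above what it lies on), 85 mm from the butt end. Its +x runs along the tool to the working end
- hoof_knife_fore (a point): Point on the hoof knife's centre line, 60 mm from its origin towards the working end, whose tip lies 112 mm from the origin
- loop_knife: Loop knife, 205 mm long: the same handle and blade as the hoof knife, but the blade ends in a small round loop. May be absent. Origin: the balance point where it is gripped, on its centre line at mid-thickness (8 mm above what it lies on), 85 mm from the butt end. Its +x runs along the tool to the working end
- loop_knife_fore (a point): Point on the loop knife's centre line, 60 mm from its origin towards the working end, whose tip lies 112 mm from the origin
- hoof_file: Handled file, 222 mm long: medium-brown wooden handle 100 long x 24 wide x 18 thick, then a flat dark blade 24 wide, 6 thick; the working end is the blade. May be absent. Origin: the balance point where it is gripped, on its centre line at mid-thickness (9 mm above what it lies on), 95 mm from the butt end. Its +x runs along the tool to the working end
- hoof_file_fore (a point): Point on the hoof file's centre line, 60 mm from its origin towards the working end, whose tip lies 125 mm from the origin
- pritchel: Pritchel, 220 mm long: dark steel bar 15 x 15 mm with a slightly wider struck head at one end, tapering over its last 95 mm to a 6 mm point, the working end. May be absent. Origin: the balance point where it is gripped, on its centre line at mid-thickness (7.5 mm above what it lies on), 95 mm from the butt end. Its +x runs along the tool to the working end
- pritchel_fore (a point): Point on the pritchel's centre line, 60 mm from its origin towards the working end, whose tip lies 125 mm from the origin
- fore_punch: Fore punch, 180 mm long: stout steel bar 21 x 21 mm with a struck head 24 mm wide at one end, tapering over its last 65 mm to a blunt 15 x 8 mm tip, the working end. May be absent. Origin: the balance point where it is gripped, on its centre line at mid-thickness (10.5 mm above what it lies on), 80 mm from the butt end. Its +x runs along the tool to the working end
- fore_punch_fore (a point): Point on the fore punch's centre line, 60 mm from its origin towards the working end, whose tip lies 100 mm from the origin
- cold_chisel: Cold chisel, 190 mm long: steel bar 18 x 18 mm with a slightly wider struck head at one end; its last 65 mm thin out to a flat edge 25 mm wide, 5 mm thick, the working end. May be absent. Origin: the balance point where it is gripped, on its centre line at mid-thickness (9 mm above what it lies on), 85 mm from the butt end. Its +x runs along the tool to the working end
- cold_chisel_fore (a point): Point on the cold chisel's centre line, 60 mm from its origin towards the working end, whose tip lies 105 mm from the origin
- horseshoe_a: Loose horseshoe, 130 x 135 mm, 10 mm thick, not part of the job. Origin: under its middle, on the bench
- horseshoe_b: Another loose horseshoe, 130 x 135 mm, 10 mm thick, not part of the job. Origin: under its middle, on the bench
- nail_tin: Round steel tin of nails, 76 mm across, 34 mm high, not part of the job. Origin: under its middle, on the bench
- tongs: Forge tongs, 310 mm long, 16 mm high, not part of the job. Origin: under its middle, on the bench
Not all that is in view belongs to the job. Leave any turquoise look-alike of the hoof_knife alone.

How it is judged:
By the outcome, as a careful person would: the job done as asked, in the order asked, and still so for the second after the job is handed in, with the robot touching nothing.
Of hoof_knife, loop_knife, hoof_file, pritchel, fore_punch, cold_chisel only 4 to 6 are there at a start; the rules pass over those that are not, and their reading is None.
At some moment in a run one of hoof_knife, loop_knife, hoof_file, pritchel, fore_punch, cold_chisel may be knocked a few centimetres aside while the robot is not near it.
Once in a run the grip may slacken for a moment while it holds something.
It also fails if it takes over 210 s, if anything falls off the work surface, if the arm or the gripper's body presses on something with over 40 N, if the wrist force passes 120 N, or if a joint passes its speed limit or range.

### The arm

A 6-joint arm with a two-finger parallel gripper is mounted at the origin on the work surface. World frame = base frame: x ahead of the robot, y to its left, z up, the work surface at z = 0. Lengths are in mm, angles in rad, forces in N, time in s.
With the tool pointing down it reaches from about 250 to 800 mm from the base axis. Payload 8.5 kg.
Tool frame: the origin (TCP) lies midway between the tips of the shut fingers; the grasp point (between the pads) lies 19 mm behind it; z points along the fingers, y is the line along which they close (so a half turn about z gives the same grasp; the last joint's range is limited). The gripper opens to 85 mm and grips with 20 to 120 N. Pads are 22 mm wide; open, the fingers measure 114 mm over their backs; the gripper's body (76 mm by 85 mm) begins 54 mm behind the grasp point. The pads swing forward as they close: fully open they stand 13 mm farther back than shut.
Start: joints at [-1.158, 0.238, -0.013, 1.319, 0, 1.571], TCP at [210.596, -480.857, 192.876] pointing down, gripper open.
Joint ranges: [-2.66, 2.66], [-1.03, 1.9], [-1.14, 1.46], [-1.82, 2.27], [-1.45, 1.34], [-3.14, 3.14]. Speed limits (rad/s): [2.22, 2.22, 2.79, 3.14, 3.14, 3.14].

### API

Orientations are given as a 3x3 rotation matrix whose columns are the frame's x, y, z axes.
In Python, from rig import * gives the robot as it stands.
- The arm moves only by the shell command python3 -m handwheel 'ROWS' [FORCE]. ROWS is JSON, one flat list of numbers, 7 for each row, row after row: the shift along the tool's x, y, z in mm, then the turn, a rotation vector about the tool's x, y, z in degrees, then the opening, from -1 (shut) to 1 (fully open). A call has 1 to 12 rows; each row is the pose to reach, as a shift and turn from the pose commanded when the call began, along the tool's axes at that moment; what a row does not reach only later rows make up. A row lasts 1/12 s, in which the tool goes at most 41.7 mm and 7.16 degrees, less where a joint would pass 70% of its speed; a pose out of reach is approached as far as the arm can. A call with a gripper value outside its range is refused whole. The fingers move at their own pace and stop on an object; FORCE is the grip in N (left out, the last holds). Time passes only in rows, so rows that repeat a pose let the fingers close. It gives the time, the measured TCP pose, the force, the opening and the grip force at its end, in the units of the state.
- get_state(): the state, without advancing time (a new reading comes with each control period).
- grab_frame(name): name is "scene" or "top"; returns a dict with "pixels" (420x560x3 uint8, blue, green, red), "vfov" (degrees; the focal length in pixels is half the picture's height over the tangent of half this angle, whatever the lens; pixels are square), "cx", "cy" (the principal point, pixels), "eye" and "attitude" of the camera in the world. Camera axes: x right, y down, z forward; pixel columns grow to the right and rows downward; lengths in mm; the calibration is good to about 2 mm. A picture is of the moment at which its call begins. There is no depth.
- hand_in(): hands the job in; it is judged then, once.
The state is a dict: "t": time; "joints": joint angles; "dq": joint speeds; "joint_efforts": joint torques, N m; "eef_pos": TCP position; "eef_rot": TCP orientation; "wrist_force": force on the tool from outside, world axes, zero at the start; "moment": the same for the moment, N m; "opening": finger opening in mm; "grasp_force": force on a finger pad.
Only numpy, scipy, OpenCV 4.12 (cv2) and the standard library are available. Lean on these libraries where they do the work, as an engineer would, in place of code of your own. Each camera call takes 0.05 s, during which the arm holds its last target. There are 200 camera calls.

## Working session

There is one attempt and no reset: what is moved stays moved. The work goes in short steps, Python scripts to look and compute and a shell command to move; the robot and the scene stay as the last step left them, time stands still between calls to the robot, and variables do not carry over. Pictures are saved under pics/ and viewed, at most 14 in all, crops included, and the job is handed in when it is done.

```bash
ls; mkdir -p pics; python3 - <<'E'
from rig import *
import cv2,numpy as np
s=get_state();print(s)
for n in("top","scene"):
    f=grab_frame(n);cv2.imwrite(f"pics/{n}0.png",f["pixels"]);print(n,{k:v for k,v in f.items() if k!="pixels"})
    cv2.imwrite(f"pics/{n}0b.png",cv2.resize(f["pixels"],(800,600),interpolation=cv2.INTER_CUBIC))
E
```

```text
pics
{'t': 0.0, 'joints': array([-1.15802259e+00,  2.38777510e-01, -1.42446687e-02,  1.31920071e+00,
       -1.62194323e-05,  1.57081625e+00]), 'dq': array([ 0.00146986, -0.00045077,  0.00089931, -0.00038517,  0.0005066 ,
        0.00114924]), 'joint_efforts': array([ 1.59135365e-03, -5.38778400e+01,  3.46436369e+01,  1.87599531e-02,
        1.15405423e-04, -2.93801463e-05]), 'eef_pos': array([ 210.41247761, -480.48135   ,  192.28311233]), 'eef_rot': array([[ 9.16019644e-01,  4.01132979e-01, -5.87125383e-04],
       [ 4.01133408e-01, -9.16018722e-01,  1.30024213e-03],
       [-1.62478431e-05, -1.42656294e-03, -9.99998982e-01]]), 'wrist_force': array([-0.30492747, -0.15356642,  0.55787347]), 'moment': array([ 0.04615879, -0.00221026,  0.01302687]), 'grasp_force': 0.0, 'opening': 85.25608282380163}
top {'vfov': 53.99587123268418, 'cx': 284.12661445296703, 'cy': 207.91901181542877, 'eye': array([ 399.77264655,   62.07758641, 1591.15905392]), 'attitude': array([[-0.01821996, -0.99852996,  0.05104848],
       [-0.99972116,  0.01896121,  0.01407387],
       [-0.01502112, -0.05077782, -0.99859701]])}
scene {'vfov': 47.156171314693516, 'cx': 278.13523014253184, 'cy': 210.93877911997714, 'eye': array([1164.43474168,  729.63500875, 1031.76396165]), 'attitude': array([[-0.69126076,  0.50054377, -0.52116647],
       [ 0.72259855,  0.48196792, -0.49553836],
       [ 0.00314688, -0.71914036, -0.69485771]])}
```

View pics/top0b.png

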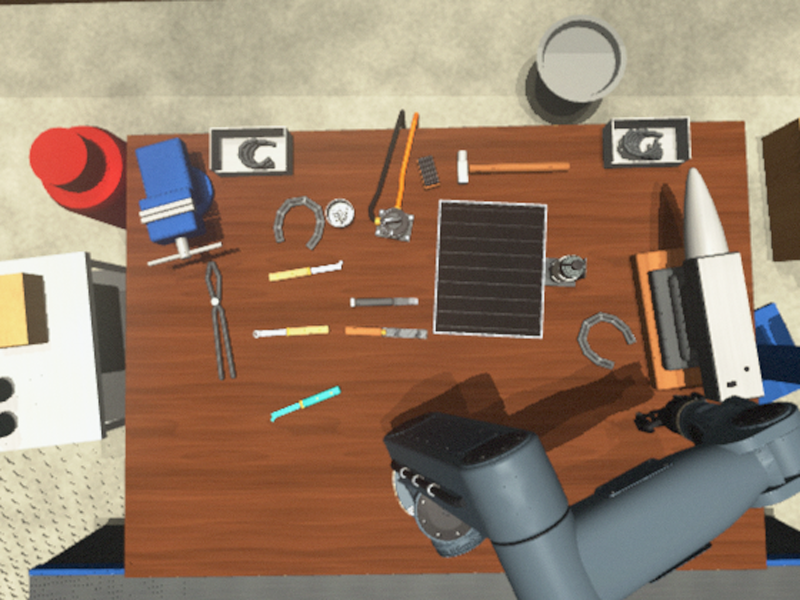

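View pics/scene0b.png

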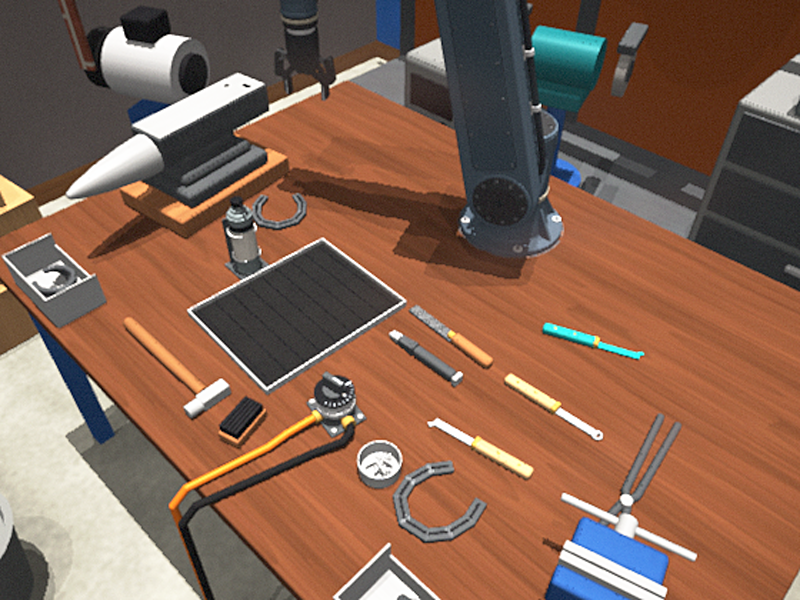

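The top view (800x600) shows these look-alikes:
- Hoof knife at (305,270).
- Loop knife at (290,331).
- File at (385,332).
- A dark bar at (384,301), either the chisel or the fore punch.
- Turquoise decoy at (305,404), to be left alone.
- Tongs at (220,320), horseshoes at (300,222) and (607,340), and a hammer at (513,167), none of them part of the job.

The regulator is at (394,222), the tray at (491,268) and the can at (568,268). Next I'll check a close crop.

```bash
cat > h.py <<'E'
from rig import *
import numpy as np,cv2
def f_(f): return 210/np.tan(np.radians(f["vfov"]/2))
def p2w(f,u,v,z):
    d=f["attitude"]@np.array([(u-f["cx"])/f_(f),(v-f["cy"])/f_(f),1.0]); e=f["eye"]
    return (e+d*(z-e[2])/d[2])
def w2p(f,p):
    c=f["attitude"].T@(np.asarray(p,float)-f["eye"]); return c[:2]/c[2]*f_(f)+[f["cx"],f["cy"]]
E
python3 - <<'E'
from h import *
t=grab_frame("top");s=grab_frame("scene")
a=t["pixels"][130:245,170:310];b=s["pixels"][205:345,190:430]
A=cv2.resize(a,(730,600),interpolation=cv2.INTER_CUBIC);cv2.imwrite("pics/c1.png",A)
a=t["pixels"][130:180,250:300]; b=s["pixels"][250:310,205:265]
A=np.hstack([cv2.resize(a,(400,400),interpolation=cv2.INTER_CUBIC),cv2.resize(b,(400,400),interpolation=cv2.INTER_CUBIC)]);cv2.imwrite("pics/c2.png",A)
E
```

```text
(no output)
```

View pics/c1.png

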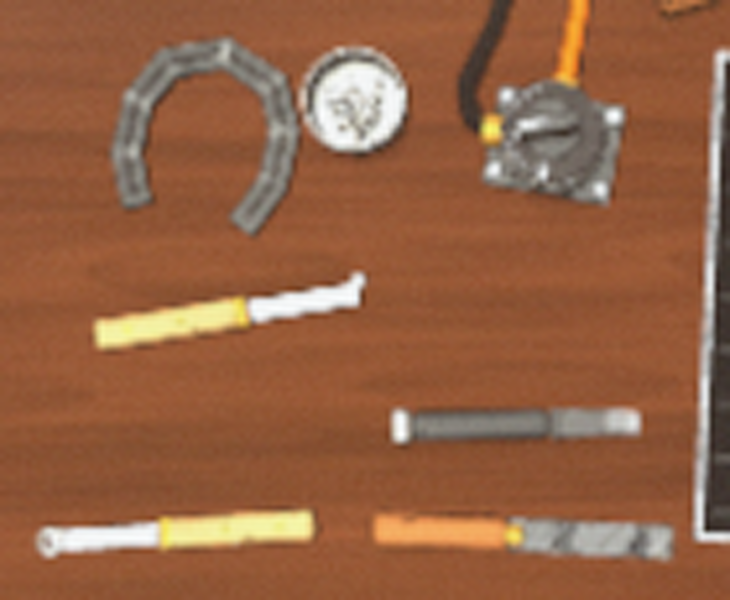

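View pics/c2.png

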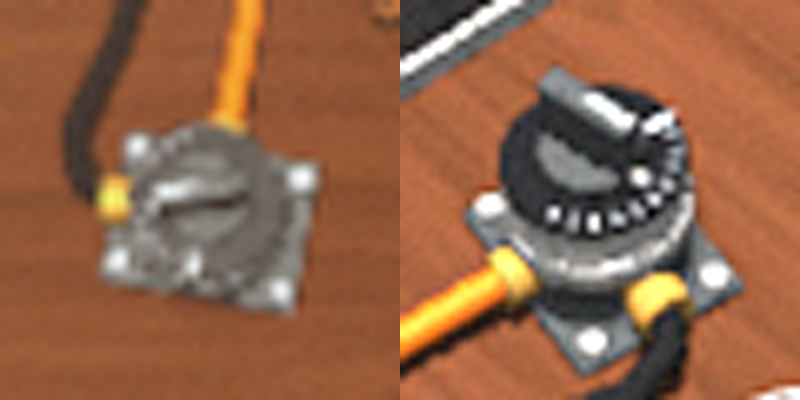

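```bash
cat >> h.py <<'E'
def ang(d): return np.degrees(np.arctan2(d[1],d[0]))
def comps(t,box=(170,185,310,262),arm=None):
    u0,v0,u1,v1=box; im=t["pixels"][v0:v1,u0:u1].astype(np.float32)
    im=cv2.resize(im,None,fx=4,fy=4,interpolation=cv2.INTER_CUBIC)
    lab=cv2.cvtColor(np.clip(im/255,0,1),cv2.COLOR_BGR2LAB); bg=np.median(lab.reshape(-1,3),0)
    m=(np.linalg.norm(lab-bg,axis=2)>20).astype(np.uint8)
    n,l,st,c=cv2.connectedComponentsWithStats(m); out=[]
    for i in range(1,n):
        if st[i,4]<1500/4: continue
        (cx,cy),(w,h),a=cv2.minAreaRect(np.argwhere(l==i)[:,::-1].astype(np.float32))
        b=cv2.boxPoints(((cx,cy),(w,h),a)); b=(b+.5)/4-.5+[u0,v0]
        W=[p2w(t,*q,12)[:2] for q in b]
        L1=np.linalg.norm(W[1]-W[0]);L2=np.linalg.norm(W[2]-W[1])
        if L1>L2: e=((W[0]+W[3])/2,(W[1]+W[2])/2)
        else: e=((W[0]+W[1])/2,(W[2]+W[3])/2)
        if e[0][1]<e[1][1]: e=e[::-1]
        out.append((e,max(L1,L2),min(L1,L2)))
    return out   # ends: first has larger y (image left)
E
python3 - <<'E'
from h import *
np.set_printoptions(precision=1,suppress=True)
t=grab_frame("top");s=grab_frame("scene")
for e,L,w in comps(t): print(e[0],e[1],"L%.0f w%.0f ang(to -y end)%.1f"%(L,w,ang(e[1]-e[0])))
print("clicks")
for n,a,b,z in [("hoof",(97,334),(360,292),12),("loop",(314,525),(38,541),12),("file",(374,528),(672,541),12),("chis",(393,426),(640,421),12)]:
    A,B=[p2w(t,170+q[0]/5.214-.4,130+q[1]/5.217-.4,z)[:2] for q in(a,b)];print(n,A,B,np.linalg.norm(B-A),ang(B-A))
C=[p2w(t,u*.7-.15,v*.7-.15,16)[:2] for u,v in[(438,200),(547,204),(542,338),(434,334)]];C=np.array(C);print("tray",C,C.mean(0))
ex=(C[1]+C[2]-C[0]-C[3]);ex/=np.linalg.norm(ex);print("ex",ang(ex),"can",C.mean(0)+185*ex,[np.linalg.norm(C[i]-C[i-1]) for i in range(4)])
can=np.append(C.mean(0)+185*ex,191);print("can px",w2p(t,can)/.7,w2p(s,can)/.7)
B=np.array([p2w(t,250+u/8-.45,130+v/8-.45,8)[:2] for u,v in[(135,147),(303,177),(283,290),(117,260)]]);print("bolts",B.mean(0),[ang(B[i]-B[i-1]) for i in range(4)])
B2=np.array([p2w(s,205+u/6.667-.4,250+v/6.667-.4,8)[:2] for u,v in[(90,205),(193,342),(315,275)]]);print("bolts scene",(B2[0]+B2[2])/2,B2)
for n,z,l in[("bar",97,[(148,75),(163,68),(240,110),(222,133)]),("zero",62,[(245,130),(275,113)])]:
    P=np.array([p2w(s,205+u/6.667-.4,250+v/6.667-.4,z)[:2] for u,v in l]);print(n,P,P.mean(0))
P=[p2w(t,250+u/8-.45,130+v/8-.45,97)[:2] for u,v in[(155,200),(245,190)]];print("bar top",P,ang(P[0]-P[1]))
cv2.imwrite("pics/c3.png",np.hstack([cv2.resize(x,(400,400),interpolation=cv2.INTER_CUBIC) for x in(t["pixels"][165:215,370:420],s["pixels"][130:200,140:210])]))
E
```

```text
[541.8 456. ] [570.1 256.6] L202 w24 ang(to -y end)-81.9
[380.6   3. ] [568.6  -0.9] L188 w27 ang(to -y end)-1.2
[470.5 236.3] [468.2  52.9] L184 w26 ang(to -y end)-90.7
[390.3 499.9] [400.3 294.6] L206 w24 ang(to -y end)-87.2
[396.1 249.9] [381.6  30.8] L220 w27 ang(to -y end)-93.8
clicks
hoof [542.7 453.3] [570. 258.] 197.1480989172173 -82.03605595023835
loop [398.8 294.1] [390.8 497.8] 203.9322479651244 92.26414139442537
file [395.8 249.9] [382.3  31.2] 219.09785497148886 -93.52801888451849
chis [470.5 234.9] [470.8  53. ] 181.93753848821495 -89.9225139413422
tray [[ 741.4   -6.6]
 [ 724.3 -299.4]
 [ 364.9 -275.2]
 [ 380.7   11.6]] [ 552.8 -142.4]
ex -93.25501261386967 can [ 542.3 -327.1] [np.float64(361.21323298009725), np.float64(293.29603601493017), np.float64(360.199756693364), np.float64(287.2992060708541)]
can px [577.3 264. ] [236.  197.6]
bolts [679.3 113.3] [np.float64(-9.906267775057401), np.float64(-101.40889721612488), np.float64(168.97245912335023), np.float64(78.51898591411012)]
bolts scene [680.5 113. ] [[699.7  68.2]
 [715.8 146.7]
 [661.3 157.7]]
bar [[684.2  95. ]
 [677.9  96.5]
 [671.7 132.6]
 [683.9 135.8]] [679.4 115. ]
zero [[658.7 118.9]
 [644.9 121.1]] [651.8 120. ]
bar top [array([672.6, 135.2]), array([676.3,  93.9])] 95.18867577481404
```

View pics/c3.png

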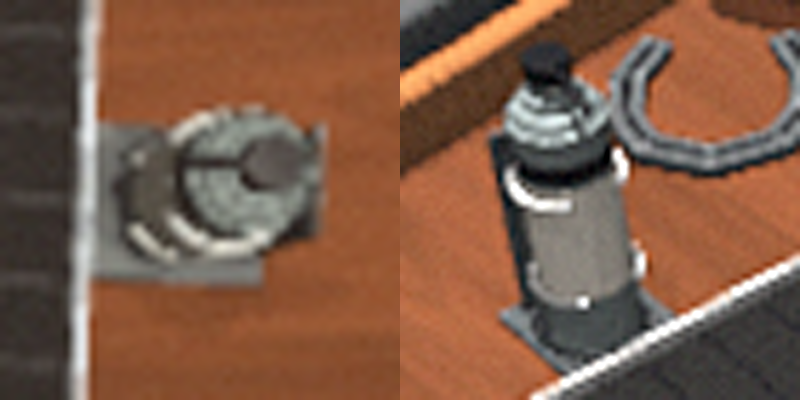

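The clicks agree between both cameras, and the cap is predicted within 2 px in each. There are four tools: hoof knife, loop knife, file and one steel bar. The regulator axis is at (679.5,113.5), with the pointer at 95° and zero at about 168.5°. Knob first.

```bash
cat >> h.py <<'E'
from scipy.spatial.transform import Rotation as Ro
def to(x,y,z,yaw):
    s=get_state();R=s["eef_rot"];a=np.radians(yaw);c,n=np.cos(a),np.sin(a)
    T=np.array([[c,n,0],[n,-c,0],[0,0,-1]])
    print("shift",np.round(R.T@(np.array([x,y,z])-s["eef_pos"]),1),"turn",np.round(Ro.from_matrix(R.T@T).as_rotvec(degrees=True),1))
def st():
    s=get_state();R=s["eef_rot"];print("t%.1f"%s["t"],np.round(s["eef_pos"],1),"yaw%.1f"%ang(R[:2,0]),"open%.1f F%.0f"%(s["opening"],s["grasp_force"]),"wf",np.round(s["wrist_force"],1),"j",np.round(s["joints"],2))
E
python3 -c "
from h import *
to(679.5,113.5,200,95);to(679.5,113.5,76,95)"
```

```text
shift [ 668.  -356.2   -7.1] turn [ -0.   -0.  -71.3]
shift [ 668.  -356.1  116.9] turn [ -0.   -0.  -71.3]
```

```bash
python3 -m handwheel '[0,0,-40,0,0,0,-0.06, 35,-18,-80,0,0,-7,-0.06, 70,-37,-80,0,0,-14,-0.06, 105,-56,-80,0,0,-21,-0.06, 140,-75,-80,0,0,-28,-0.06, 175,-93,-80,0,0,-35,-0.06, 210,-112,-80,0,0,-42,-0.06, 245,-131,-80,0,0,-49,-0.06, 280,-149,-80,0,0,-56,-0.06, 315,-168,-80,0,0,-63,-0.06, 350,-187,-80,0,0,-70,-0.06, 385,-205,-80,0,0,-71.3,-0.06]' 60; python3 -c "
from h import *
st();to(679.5,113.5,200,95)"
```

```text
t: 1.3
eef_pos: [481.8, -136.7, 273.1]
eef_rot: [[-0.094, 0.996, 0.0], [0.996, 0.094, -0.0], [-0.0, 0.0, -1.0]]
wrist_force: [0.6, -0.9, 0.1]
opening: 40.4
grasp_force: 0.0
t1.3 [ 481.8 -136.7  273.1] yaw95.4 open40.4 F0 wf [ 0.6 -0.9  0.1] j [-0.28  0.18  0.12  1.51  0.    1.2 ]
shift [230.5 220.3  73.1] turn [0.  0.  0.4]
```

```bash
python3 -m handwheel '[29,28,0,0,0,0,-0.06, 58,55,0,0,0,0,-0.06, 86,83,0,0,0,0,-0.06, 115,110,0,0,0,0,-0.06, 144,138,0,0,0,0,-0.06, 173,165,10,0,0,0,-0.06, 202,193,35,0,0,0,-0.06, 230.5,220.3,65,0,0,0,-0.06, 230.5,220.3,100,0,0,0.4,-0.06, 230.5,220.3,125,0,0,0.4,-0.06, 230.5,220.3,125,0,0,0.4,-0.06, 230.5,220.3,125,0,0,0.4,-0.06]' ; python3 -c "
from h import *
st();to(679.5,113.5,77,95)"
```

```text
t: 2.3
eef_pos: [679.4, 109.9, 146.8]
eef_rot: [[-0.08, 0.997, -0.004], [0.997, 0.08, -0.001], [-0.0, -0.004, -1.0]]
wrist_force: [-0.4, -0.9, 1.1]
opening: 40.0
grasp_force: 0.0
t2.3 [679.4 109.9 146.8] yaw94.6 open40.0 F0 wf [-0.4 -0.9  1.1] j [0.16 0.55 0.35 1.38 0.   1.65]
shift [ 3.6  0.6 69.8] turn [-0.2  0.  -0.4]
```

```bash
python3 -m handwheel '[3,0.5,35,0,0,0,-0.06, 3.6,0.6,60,0,0,-0.4,-0.06, 3.6,0.6,69,0,0,-0.4,-0.06, 3.6,0.6,69,0,0,-0.4,-0.06, 3.6,0.6,69,0,0,-0.4,-0.06, 3.6,0.6,69,0,0,-0.4,-1, 3.6,0.6,69,0,0,-0.4,-1, 3.6,0.6,69,0,0,-0.4,-1, 3.6,0.6,69,0,0,-0.4,-1, 3.6,0.6,69,0,0,-0.4,-1]' 40; python3 -c "
from h import *
st();to(679.5,113.5,77,168.5)"
```

```text
t: 3.13
eef_pos: [681.2, 113.7, 79.5]
eef_rot: [[-0.086, 0.996, 0.001], [0.996, 0.086, 0.0], [0.0, 0.001, -1.0]]
wrist_force: [-0.4, 0.3, -0.6]
opening: -0.0
grasp_force: 0.0
t3.1 [681.2 113.7  79.5] yaw94.9 open-0.0 F0 wf [-0.4  0.3 -0.6] j [0.17 0.57 0.22 1.22 0.   1.65]
shift [-0.1 -1.7  2.5] turn [  0.    0.  -73.6]
```

```bash
python3 - <<'E'
from h import *
st()
t=grab_frame("top");s=grab_frame("scene")
cv2.imwrite("pics/d1.png",np.hstack([cv2.resize(x,(400,400),interpolation=cv2.INTER_CUBIC) for x in(t["pixels"][110:190,235:315],s["pixels"][210:310,185:285])]))
E
```

```text
t3.1 [681.2 113.7  79.5] yaw94.9 open-0.0 F0 wf [-0.4  0.3 -0.6] j [0.17 0.57 0.22 1.22 0.   1.65]
```

View pics/d1.png

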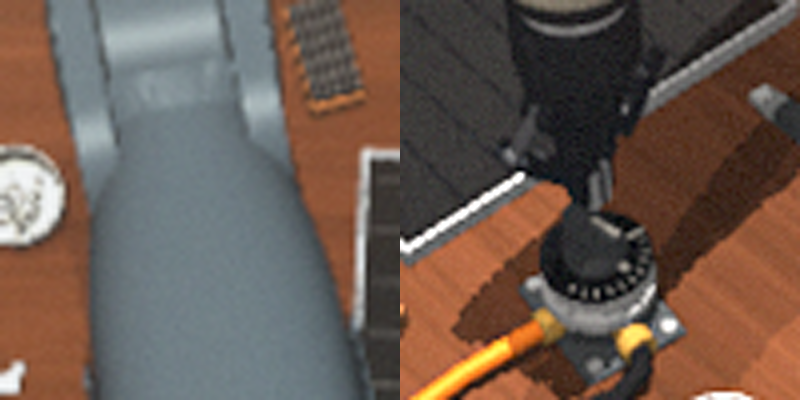

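```bash
python3 - <<'E'
from h import *
s=grab_frame("scene")
for p in [(681.2,113.7,79.5),(680,113.5,97),(680,113.5,69),(678,135,97),(681.5,92,97),(679.5,113.5,62),(647,120,62),(680,113.5,130)]:
    q=w2p(s,p);print(p,np.round((q-[185,210])*4+[400,0]))
x=s["pixels"][210:280,220:260]
x=s["pixels"][225:295,190:260];cv2.imwrite("pics/d2.png",cv2.resize(x,(600,600),interpolation=cv2.INTER_CUBIC))
E
```

```text
(681.2, 113.7, 79.5) [592. 234.]
(680, 113.5, 97) [592. 215.]
(680, 113.5, 69) [595. 244.]
(678, 135, 97) [618. 232.]
(681.5, 92, 97) [567. 199.]
(679.5, 113.5, 62) [596. 250.]
(647, 120, 62) [640. 227.]
(680, 113.5, 130) [589. 181.]
```

View pics/d2.png

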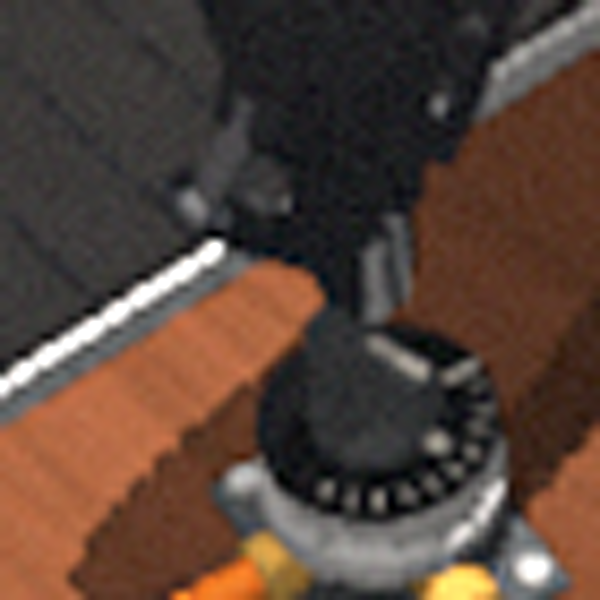

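```bash
python3 -m handwheel '[0,-1,1,0,0,-7,-1, 0,-1.7,2,0,0,-14,-1, 0,-1.7,2,0,0,-21,-1, 0,-1.7,2,0,0,-21,-1, 0,-1.7,2,0,0,-21,-1]' 50; python3 - <<'E'
from h import *
st();print(get_state()["moment"])
s=grab_frame("scene")
x=s["pixels"][225:295,190:260];cv2.imwrite("pics/d3.png",cv2.resize(x,(600,600),interpolation=cv2.INTER_CUBIC))
E
```

```text
t: 3.7
eef_pos: [679.2, 113.6, 76.8]
eef_rot: [[-0.434, 0.901, -0.0], [0.901, 0.434, 0.0], [0.0, -0.0, -1.0]]
wrist_force: [0.1, 0.1, -0.8]
opening: -0.3
grasp_force: 0.0
t3.7 [679.2 113.6  76.8] yaw115.7 open-0.3 F0 wf [ 0.1  0.1 -0.8] j [0.17 0.57 0.21 1.21 0.   1.29]
[ 0.00266213 -0.04045335 -0.01634509]
```

View pics/d3.png

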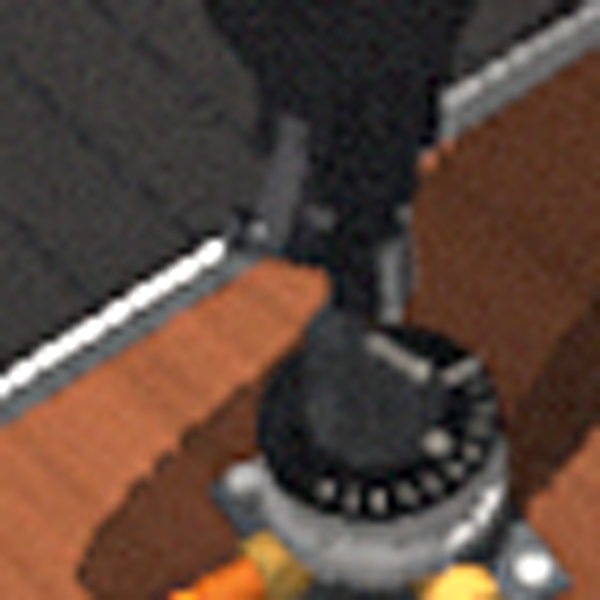

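```bash
python3 - <<'E'
from h import *
s=grab_frame("scene")
for z in(192,205,215,225):
    for k in(-43,43,-57,57): print(z,k,np.round(w2p(s,(210.4+k*.401,-480.5-k*.916,z))/.7,0))
for z in (62,77,87,97,107): print(z,p2w(s,190+368/8.57-.4,225+318/8.57-.4,z))
a=cv2.imread("pics/scene0.png")[20:80,180:260];b=s["pixels"][200:290,195:275]
cv2.imwrite("pics/d4.png",np.hstack([cv2.resize(a,(400,300),interpolation=cv2.INTER_CUBIC),cv2.resize(np.clip(b[:60].astype(float)*2.5,0,255).astype(np.uint8),(400,300),interpolation=cv2.INTER_CUBIC)]))
cv2.imwrite("pics/d4.png",np.hstack([cv2.resize(a,(400,450),interpolation=cv2.INTER_CUBIC),cv2.resize(np.clip(b.astype(float)*3,0,255).astype(np.uint8),(400,450),interpolation=cv2.INTER_CUBIC)]))
E
```

```text
192 -43 [324. 118.]
192 43 [292. 111.]
192 -57 [330. 119.]
192 57 [287. 110.]
205 -43 [324. 113.]
205 43 [292. 107.]
205 -57 [329. 114.]
205 57 [287. 106.]
215 -43 [324. 109.]
215 43 [291. 103.]
215 -57 [329. 110.]
215 57 [286. 102.]
225 -43 [323. 105.]
225 43 [291.  99.]
225 -57 [329. 106.]
225 57 [286.  98.]
62 [657.74626637  84.20959887  62.        ]
77 [665.58356228  94.19283348  77.        ]
87 [670.80842622 100.84832322  87.        ]
97 [676.03329016 107.50381296  97.        ]
107 [681.2581541 114.1593027 107.       ]
```

View pics/d4.png

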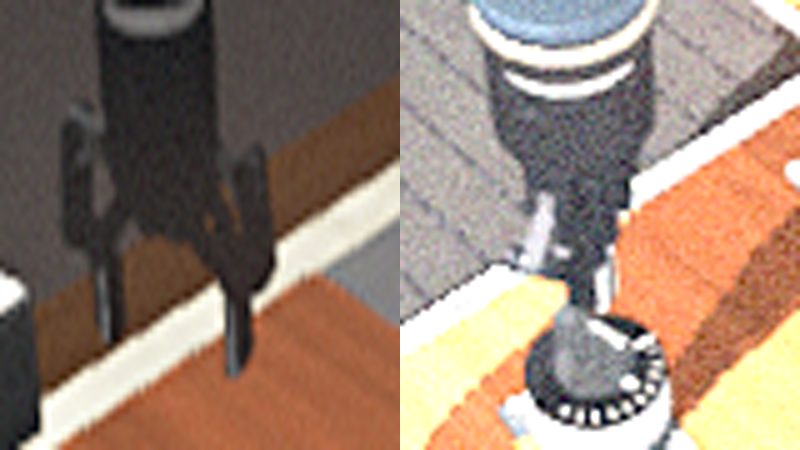

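```bash
python3 - <<'E'
from h import *
t=grab_frame("top");s=grab_frame("scene")
for z in(192,205,238):
    for k in(-43,0,43): print(z,k,np.round(w2p(t,(210.4+k*.401,-480.5-k*.916,z)),0))
a=cv2.imread("pics/top0.png")[270:320,430:500]
a=np.clip(a.astype(float)*2.2,0,255).astype(np.uint8)
cv2.imwrite("pics/d5.png",cv2.resize(a,(700,500),interpolation=cv2.INTER_CUBIC))
E
```

```text
192 -43 [442. 288.]
192 0 [453. 283.]
192 43 [465. 277.]
205 -43 [443. 288.]
205 0 [455. 283.]
205 43 [467. 278.]
238 -43 [447. 290.]
238 0 [459. 284.]
238 43 [471. 279.]
```

View pics/d5.png

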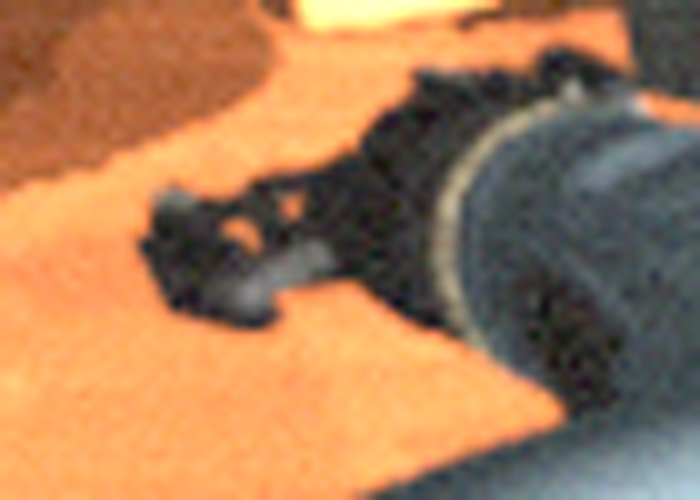

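```bash
python3 -m handwheel '[0,0,3,0,0,0,-1, 0,0,6,0,0,0,-1, 0,0,6,0,0,0,-1]' ; python3 -m handwheel '[0,0,2,0,0,0,-1, 0,0,2,0,0,0,-1]';  python3 -m handwheel '[0,0,2,0,0,0,-1, 0,0,2,0,0,0,-1]'
```

```text
t: 4.15
eef_pos: [678.8, 113.5, 70.0]
eef_rot: [[-0.437, 0.899, -0.001], [0.899, 0.437, -0.0], [0.0, -0.001, -1.0]]
wrist_force: [-0.2, -0.8, -0.8]
opening: -0.0
grasp_force: 0.0
t: 4.32
eef_pos: [679.0, 113.5, 68.4]
eef_rot: [[-0.437, 0.899, -0.001], [0.899, 0.437, 0.0], [0.0, -0.001, -1.0]]
wrist_force: [0.5, -0.8, 0.2]
opening: 0.4
grasp_force: 0.0
t: 4.48
eef_pos: [679.1, 113.5, 66.6]
eef_rot: [[-0.438, 0.899, -0.0], [0.899, 0.438, 0.0], [0.0, -0.0, -1.0]]
wrist_force: [0.4, 0.2, 0.0]
opening: 0.0
grasp_force: 0.0
```

```bash
for i in 1 2 3; do python3 -m handwheel '[0,0,2,0,0,0,-1, 0,0,2,0,0,0,-1]' | egrep "pos|wrist"; done
```

```text
eef_pos: [679.1, 113.5, 64.6]
wrist_force: [-0.3, 0.4, -0.8]
eef_pos: [679.1, 113.5, 62.6]
wrist_force: [0.4, -0.3, 1.0]
eef_pos: [679.1, 113.5, 60.5]
wrist_force: [-0.2, -0.1, 0.0]
```

```bash
for i in 1 2 3; do python3 -m handwheel '[0,0,1,0,0,0,-1, 0,0,2,0,0,0,-1, 0,0,2,0,0,0,-1]' | egrep "pos|wrist"; done; python3 - <<'E'
from h import *
s=grab_frame("scene")
x=s["pixels"][215:295,180:260];x=np.clip(x.astype(float)*2,0,255).astype(np.uint8)
cv2.imwrite("pics/d6.png",cv2.resize(x,(600,600),interpolation=cv2.INTER_CUBIC))
E
```

```text
eef_pos: [679.2, 113.5, 58.8]
wrist_force: [-0.3, -0.2, -0.0]
eef_pos: [679.5, 113.6, 58.6]
wrist_force: [-4.2, -1.0, 11.5]
eef_pos: [679.7, 113.7, 58.5]
wrist_force: [-8.1, -0.7, 24.3]
```

View pics/d6.png

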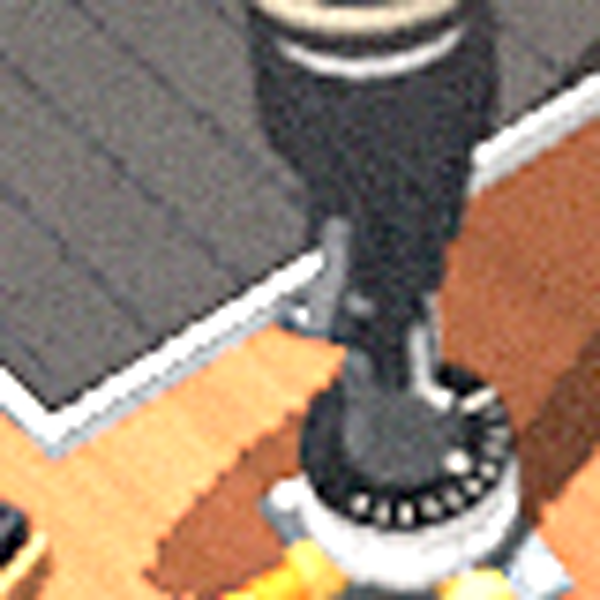

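Contact with the bar top (97 mm) came at a reported z of 58.7. So the real fingertips sit about 35–38 mm above the reported TCP, and the images agree. I'll lift, open, realign and go down with that correction.

```bash
python3 -m handwheel '[0,0,-15,0,0,0,-1, 0,0,-25,0,0,7,-0.06, 0,0,-25,0,0,14,-0.06, 0,0,-25,0,0,20.8,-0.06, 0,0,-25,0,0,20.8,-0.06, 0,0,-25,0,0,20.8,-0.06, 0,0,-25,0,0,20.8,-0.06]' 40 >/dev/null; python3 -c "
from h import *
st();to(679.5,113.5,40,95)"
```

```text
t6.4 [679.1 113.5  79.7] yaw95.4 open40.3 F0 wf [-0.  -0.5 -0.3] j [0.17 0.57 0.22 1.22 0.   1.64]
shift [-0.   0.4 39.7] turn [-0.  -0.   0.4]
```

```bash
python3 -m handwheel '[0,0.4,20,0,0,0,-0.06, 0,0.4,32,0,0,0.4,-0.06, 0,0.4,38,0,0,0.4,-0.06, 0,0.4,38,0,0,0.4,-0.06]' | egrep "pos|wrist";  python3 -m handwheel '[0,0,0,0,0,0,-1, 0,0,0,0,0,0,-1, 0,0,0,0,0,0,-1, 0,0,0,0,0,0,-1, 0,0,0,0,0,0,-1]' ; python3 -c "
from h import *
st();to(679.5,113.5,40,168.5)"
```

```text
eef_pos: [678.5, 113.4, 40.2]
wrist_force: [0.9, -0.1, 0.6]
t: 7.12
eef_pos: [680.4, 113.6, 42.9]
eef_rot: [[-0.083, 0.997, 0.002], [0.997, 0.083, 0.0], [0.0, 0.002, -1.0]]
wrist_force: [0.4, -0.6, 3.8]
opening: 12.1
grasp_force: 42.3
t7.1 [680.4 113.6  42.9] yaw94.8 open12.1 F42 wf [ 0.4 -0.6  3.8] j [ 0.17  0.59  0.16  1.14 -0.    1.65]
shift [ 0.  -0.9  2.9] turn [  0.1   0.1 -73.7]
```

```bash
python3 -m handwheel '[0,0,0,0,0,-7,-1, 0,0,0,0,0,-14,-1, 0,0,0,0,0,-21,-1, 0,0,0,0,0,-28,-1, 0,0,0,0,0,-35,-1, 0,0,0,0,0,-42,-1, 0,0,0,0,0,-49,-1, 0,0,0,0,0,-56,-1, 0,0,0,0,0,-63,-1, 0,0,0,0,0,-70,-1, 0,0,0,0,0,-73.7,-1, 0,0,0,0,0,-73.7,-1]' ; python3 -c "
from h import *
st()"; python3 -m handwheel '[0,0,0,0,0,0,-1, 0,0,0,0,0,0,-0.3, 0,0,0,0,0,0,-0.3, 0,0,0,0,0,0,-0.3, 0,0,-40,0,0,0,-0.3, 0,0,-70,0,0,0,-0.3, 0,0,-100,0,0,0,-0.06, 0,0,-100,0,0,0,-0.06]'; python3 -c "
from h import *
st();to(400,150,180,180)"
```

```text
t: 8.12
eef_pos: [678.9, 112.3, 42.9]
eef_rot: [[-0.981, 0.196, -0.001], [0.196, 0.981, -0.002], [0.0, -0.002, -1.0]]
wrist_force: [-5.0, -5.6, 8.7]
opening: 11.9
grasp_force: 42.8
t8.1 [678.9 112.3  42.9] yaw168.7 open11.9 F43 wf [-5.  -5.6  8.7] j [ 0.16  0.59  0.16  1.14 -0.    0.36]
t: 8.78
eef_pos: [682.5, 114.3, 148.6]
eef_rot: [[-0.98, 0.2, 0.009], [0.2, 0.98, 0.002], [-0.008, 0.004, -1.0]]
wrist_force: [0.4, 0.1, 1.2]
opening: 39.9
grasp_force: 0.0
t8.8 [682.5 114.3 148.6] yaw168.5 open39.9 F0 wf [0.4 0.1 1.2] j [0.17 0.54 0.34 1.36 0.   0.37]
shift [283.7 -21.4 -33.9] turn [  0.2   0.5 -11.5]
```

```bash
python3 -c "
from h import *
to(390,155.5,60,86.3)"; python3 -m handwheel '[30,0,0,0,0,7,0.3, 65,0,0,0,0,14,0.3, 95,0,0,0,0,21,0.3, 130,-5,10,0,0,28,0.3, 160,-10,20,0,0,35,0.3, 195,-12,30,0,0,42,0.3, 230,-14,40,0,0,49,0.3, 260,-16,50,0,0,56,0.3, 290,-16,60,0,0,63,0.3, 290,-16,60,0,0,70,0.3, 290,-16,60,0,0,77,0.3, 290,-16,60,0,0,82.2,0.3]'; python3 - <<'E'
from h import *
to(390,155.5,60,86.3);st()
t=grab_frame("top");s=grab_frame("scene")
np.set_printoptions(precision=1,suppress=True)
for e,L,w in comps(t): print(e[0],e[1],"L%.0f w%.0f ang(to -y end)%.1f"%(L,w,ang(e[1]-e[0])))
x=s["pixels"][240:310,200:270];y=t["pixels"][110:250,160:300]
cv2.imwrite("pics/e1.png",np.hstack([cv2.resize(x,(400,560),interpolation=cv2.INTER_CUBIC)[:400],cv2.resize(x,(400,400),interpolation=cv2.INTER_CUBIC)])[:, 400:])
cv2.imwrite("pics/e1.png",np.hstack([cv2.resize(x,(400,400),interpolation=cv2.INTER_CUBIC),cv2.resize(y,(400,400),interpolation=cv2.INTER_CUBIC)]))
E
```

```text
shift [295.6 -18.4  86. ] turn [ 0.5  0.2 82.2]
t: 9.78
eef_pos: [391.8, 156.3, 82.0]
eef_rot: [[0.071, 0.997, 0.0], [0.997, -0.071, 0.001], [0.001, 0.0, -1.0]]
wrist_force: [-0.2, -0.2, -0.3]
opening: 55.4
grasp_force: 0.0
shift [-1.  -1.7 22. ] turn [ 0.  -0.  -0.4]
t9.8 [391.8 156.3  82. ] yaw85.9 open55.4 F0 wf [-0.2 -0.2 -0.3] j [ 0.38  0.13 -0.45  0.99  0.    2.02]
[541.9 455.7] [570.3 256.6] L201 w23 ang(to -y end)-81.9
[380.6   3. ] [568.6  -0.9] L188 w27 ang(to -y end)-1.2
[388.  498.9] [379.1   5. ] L496 w208 ang(to -y end)-91.0
```

View pics/e1.png

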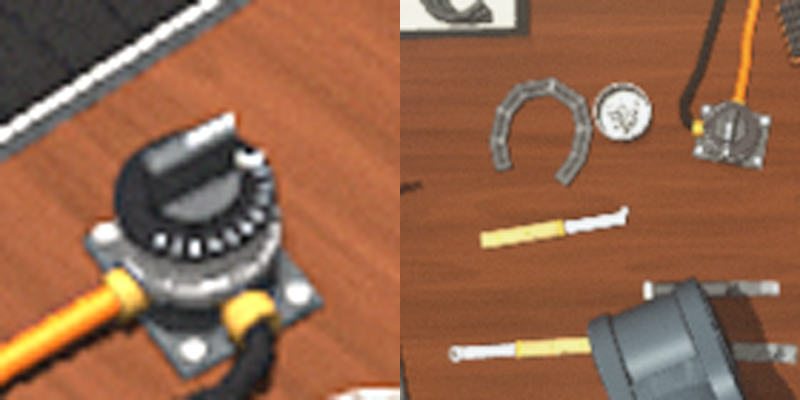

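```bash
python3 - <<'E'
from h import *
np.set_printoptions(precision=1,suppress=True)
s=grab_frame("scene");t=grab_frame("top")
g=lambda u,v,z:p2w(s,200+u/5.714-.4,240+v/5.714-.4,z)[:2]
a,b,c,d=[g(u,v,97) for u,v in[(147,157),(232,113),(158,170),(240,124)]]
print("bar",a,b,c,d,ang(b-a),ang(d-c)); w=g(188,139,97);w2=g(233,118,97);print("white",w,w2,ang(w2-w))
m1,m2=g(240,161,62),g(262,157,62);print("mark",m1,m2,"from axis",ang((m1+m2)/2-np.array([679.5,113.5])))
B=np.array([g(u,v,8) for u,v in[(103,232),(193,350),(298,292)]]);print("bolts",(B[0]+B[2])/2,ang(B[1]-B[2]),ang(B[1]-B[0]))
# sub-pixel white pixel moments near the bar top & dial mark, top view
for n,f,box in(("s",s,(225,255,247,272)),):
    im=f["pixels"][box[1]:box[3],box[0]:box[2]].max(2).astype(int);print(im)
E
```

```text
bar [700.2 107.4] [657.4 115.8] [701.8 116.3] [659.3 123. ] 168.89088977080385 171.01807132282005
white [681.  112.8] [659.1 118.2] 166.00638875302667
mark [655.3 116.1] [646.8 121.6] from axis 169.29278885565395
bolts [680.7 112.1] -11.29032922162177 78.73075029022623
[[179 177 172 177 187 187 192 194 194 200 196 196 190 193 189 187 189 196
  195 194 195 192]
 [175 178 178 177 176 184 186 188 192 198 189 198 194 193 191 193 187 187
  193 193 194 193]
 [174 174 175 176 172 176 180 181 188 189 193 192 193 195 193 191 191 187
  189 189 194 192]
 [174 176 176 176 170 174 175 179 183 182 189 194 194 195 194 191 192 189
  188 186 193 196]
 [175 171 168 173 179 174 176 174 174 180 182 186 188 181 183 211 191 193
  189 189 187 187]
 [181 174 172 172 172 176 175 177 178 178 178 170 149 156 253 255 187 193
  190 187 187 186]
 [183 179 173 181 178 177 185 180 180 163 138 157 255 255 255 255 173 193
  194 191 191 191]
 [173 180 191 193 178 158 140 134 131 162 255 255 255 255 201 175 160 197
  193 191 193 193]
 [166 174 175 144 117  83  87 139 253 255 255 255 195 165 119  97 124 186
  197 195 194 187]
 [167 133 105  58  80 117 129 195 255 255 236 188 117  98  77  50  64 121
  163 197 193 186]
 [109  62  70 102 133 153 146 175 219 181 123 101  83  55  41  47  49  50
   82 140 170 189]
 [ 82 125 124 143 156 156 161 153 130 100  80  58  42  46  50  39 110 138
   23 105 188 208]
 [105 138 159 160 163 159 141 113  82  63  47  52  47  47  53  30 188 255
  248 255 255 168]
 [ 88 136 168 158 144 114  85  64  50  48  53  50  52  49  43  34 140 222
  252 255 239  87]
 [ 65 125 148 115  90  65  47  49  51  54  49  48  49  51  39  39  74 108
  116 148 166 145]
 [ 49  67  90  66  49  50  51  54  45  52  46  51  39  39  64 112 110  72
   35 102 162 136]
 [ 41  46  49  60  52  54  51  52  55  41  52  56  80  99 118 143 130  53
   48  49  46  70]]
```

```bash
python3 -m handwheel '[-1,-1.7,40,0,0,-0.4,0.3, -1,-1.7,75,0,0,-0.4,0.3, -1,-1.7,100,0,0,-0.4,0.3, -1,-1.7,112,0,0,-0.4,0.3, -1,-1.7,112,0,0,-0.4,0.3]' | egrep "pos|wrist"; python3 -m handwheel '[0,0,2,0,0,0,0.3, 0,0,2,0,0,0,0.3]' | egrep "pos|wrist";python3 -m handwheel '[0,0,2,0,0,0,0.3, 0,0,2,0,0,0,0.3]' | egrep "pos|wrist"; python3 -c "
from h import *
to(390,155.5,-34,86.3)"
```

```text
eef_pos: [388.5, 154.2, -32.5]
wrist_force: [-0.8, -0.7, -0.4]
eef_pos: [391.2, 155.3, -31.5]
wrist_force: [0.2, -0.4, 0.1]
eef_pos: [391.3, 155.4, -33.4]
wrist_force: [0.6, -0.3, -0.2]
shift [ 0.1 -1.3  0.6] turn [ 0.1 -0.   0.4]
```

```bash
python3 -m handwheel '[0,-1.3,1,0,0,0,-1, 0,-1.3,1,0,0,0,-1, 0,-1.3,1,0,0,0,-1, 0,-1.3,1,0,0,0,-1, 0,-1.3,1,0,0,0,-1]' 80; python3 -m handwheel '[0,0,-15,0,0,0,-1, 0,0,-30,0,0,0,-1,0,0,-30,0,0,0,-1]' ; python3 -c "
from h import *
u=np.radians(-93.25);ex=np.array([np.cos(u),np.sin(u)]);ey=np.array([-ex[1],ex[0]]);c=np.array([552.8,-142.4])
for y in(-115,-40,35,110): print(y,c-13*ex+y*ey)
p=c-13*ex-115*ey; to(p[0],p[1],30,86.75)"
```

```text
t: 11.15
eef_pos: [389.4, 155.2, -34.4]
eef_rot: [[0.058, 0.998, 0.001], [0.998, -0.058, 0.0], [0.0, 0.001, -1.0]]
wrist_force: [-2.8, -0.7, 9.1]
opening: 21.7
grasp_force: 78.5
t: 11.4
eef_pos: [390.5, 155.7, -3.1]
eef_rot: [[0.058, 0.998, 0.003], [0.998, -0.058, 0.001], [0.001, 0.003, -1.0]]
wrist_force: [0.5, -0.4, -0.6]
opening: 21.5
grasp_force: 79.0
-115 [ 438.72196412 -122.90123771]
-40 [ 513.60133942 -127.15319678]
35 [ 588.48071471 -131.40515585]
110 [ 663.36009    -135.65711491]
shift [-275.3   64.4  -33.3] turn [ 0.2 -0.1 -0.1]
```

```bash
python3 -m handwheel '[-10,2,-20,0,0,0,-1, -45,10,-33,0,0,0,-1, -80,18,-33,0,0,0,-1, -115,26,-33,0,0,0,-1, -150,34,-33,0,0,0,-1, -185,43,-33,0,0,0,-1, -220,51,-33,0,0,0,-1, -255,60,-33,0,0,0,-1, -275.3,64.4,-33,0,0,0,-1, -275.3,64.4,-33,0,0,0,-1, -275.3,64.4,-15,0,0,0,-1]';  python3 -c "
from h import *
to(438.7,-122.9,-28,86.75)"
```

```text
t: 12.32
eef_pos: [439.4, -125.2, 11.3]
eef_rot: [[0.061, 0.998, 0.004], [0.998, -0.061, -0.001], [-0.001, 0.004, -1.0]]
wrist_force: [0.1, 0.3, -2.0]
opening: 21.5
grasp_force: 79.1
shift [ 2.3 -1.  39.3] turn [ 0.2  0.  -0.3]
```

```bash
python3 -m handwheel '[2,0,20,0,0,0,-1, 2,0,33,0,0,0,-1, 2,0,37,0,0,0,-1, 2,0,38.5,0,0,0,-1, 2,0,38.5,0,0,0,-1]';  python3 -m handwheel '[0,0,0,0,0,0,-0.2, 0,0,0,0,0,0,-0.1, 0,0,0,0,0,0,-0.1, 0,0,-25,0,0,0,-0.1, 0,0,-60,0,0,0,-0.1, 0,0,-90,0,0,0,0.2, 0,0,-100,0,0,0,0.2]'; python3 -c "
from h import *
to(470,152,40,90)"
```

```text
t: 12.73
eef_pos: [436.3, -120.7, -28.4]
eef_rot: [[0.058, 0.998, -0.002], [0.998, -0.058, 0.001], [0.001, -0.002, -1.0]]
wrist_force: [-1.7, 0.3, 2.7]
opening: 21.7
grasp_force: 79.5
t: 13.32
eef_pos: [439.6, -121.9, 75.2]
eef_rot: [[0.058, 0.998, 0.005], [0.998, -0.058, -0.001], [-0.001, 0.005, -1.0]]
wrist_force: [1.3, -0.8, -0.3]
opening: 51.3
grasp_force: 0.0
shift [275.2  14.2  35.1] turn [ 0.3  0.1 -3.3]
```

```bash
cat > look.py <<'E'
from h import *
np.set_printoptions(precision=1,suppress=True)
t=grab_frame("top")
for b in((165,185,310,262),(300,135,390,245)):
  for e,L,w in comps(t,b): print(b[0],e[0],e[1],"L%.0f w%.0f ang(to -y end)%.1f"%(L,w,ang(e[1]-e[0])))
st()
E
python3 look.py
```

```text
165 [541.8 455.8] [570.2 256.6] L201 w24 ang(to -y end)-81.9
165 [380.6   3. ] [568.6  -0.9] L188 w27 ang(to -y end)-1.2
165 [470.6 236.3] [467.1  52.9] L183 w26 ang(to -y end)-91.1
165 [390.3 499.9] [400.3 294.6] L206 w24 ang(to -y end)-87.2
300 [ 337.  -142.9] [ 759.5 -153.8] L422 w346 ang(to -y end)-1.5
300 [ 333.2 -186.4] [ 513.5 -230.1] L186 w129 ang(to -y end)-13.6
300 [ 334.5 -288.9] [ 494.6 -293.8] L160 w50 ang(to -y end)-1.7
300 [440.4 -24.1] [ 437.2 -108.2] L84 w25 ang(to -y end)-92.2
t13.4 [ 440.1 -122.    75.5] yaw86.7 open50.9 F0 wf [ 0.9 -0.   2.1] j [-0.3  0.2 -0.4  1.   0.   1.4]
```

```bash
python3 -c "
from h import *
to(469,152.5,-33,89.5)"; python3 -m handwheel '[35,2,0,0,0,0,0.2, 70,4,0,0,0,0,0.2, 105,6,0,0,0,0,0.2, 140,7,0,0,0,-1,0.2, 175,9,10,0,0,-2,0.2, 210,11,25,0,0,-2.8,0.2, 245,13,45,0,0,-2.8,0.2, 274,14,65,0,0,-2.8,0.2, 275,14,65,0,0,-2.8,0.2, 275,14,65,0,0,-2.8,0.2]' >/dev/null; python3 -c "
from h import *
st();to(469,152.5,-33,89.5)"
```

```text
shift [275.9  12.2 108.2] turn [ 0.3  0.1 -2.8]
t14.2 [466.3 153.4   4.8] yaw89.6 open51.1 F0 wf [ 0.2 -1.1 -0.9] j [ 0.32  0.33 -0.41  0.83  0.    1.89]
shift [-0.8  2.8 37.8] turn [-0.2  0.1  0.1]
```

```bash
python3 -m handwheel '[-1,1,15,0,0,0,0.2, -1,1,25,0,0,0,0.2, -1,1,31,0,0,0,0.2, -1,1,33,0,0,0,0.2, -1,1,33,0,0,0,0.2, -1,1,33,0,0,0,0.2]' | egrep "pos|wrist"; python3 -c "
from h import *
to(469,152.5,-34,89.5)"
```

```text
eef_pos: [468.9, 150.9, -26.0]
wrist_force: [0.2, 0.2, 1.4]
shift [1.6 0.1 8. ] turn [ 0.  -0.  -0.1]
```

```bash
python3 -m handwheel '[1.6,0,4,0,0,0,0.2, 1.6,0,7,0,0,0,0.2, 1.6,0,7,0,0,0,-1, 1.6,0,7,0,0,0,-1, 1.6,0,7,0,0,0,-1, 1.6,0,7,0,0,0,-1, 1.6,0,7,0,0,0,-1]' 90; python3 -m handwheel '[0,0,-15,0,0,0,-1, 0,0,-40,0,0,0,-1,0,0,-60,0,0,0,-1]'; python3 -c "
from h import *
to(513.6,-127.15,30,86.5)"
```

```text
t: 15.28
eef_pos: [469.1, 153.0, -33.1]
eef_rot: [[0.01, 1.0, 0.001], [1.0, -0.01, 0.0], [0.0, 0.001, -1.0]]
wrist_force: [-0.4, 0.2, 5.4]
opening: 18.5
grasp_force: 88.8
t: 15.53
eef_pos: [467.8, 152.6, 27.0]
eef_rot: [[0.01, 1.0, -0.002], [1.0, -0.01, -0.0], [-0.0, -0.002, -1.0]]
wrist_force: [0.5, 0.3, -2.6]
opening: 18.7
grasp_force: 88.4
shift [-279.3   48.4   -3. ] turn [-0.1  0.   3. ]
```

```bash
python3 -m handwheel '[-35,6,-5,0,0,0.5,-1, -70,12,-5,0,0,1,-1, -105,18,-5,0,0,1.5,-1, -140,24,-5,0,0,2,-1, -175,30,-5,0,0,2.5,-1, -210,36,-5,0,0,3,-1, -245,42,-5,0,0,3,-1, -279,48,-5,0,0,3,-1, -279.3,48,-5,0,0,3,-1, -279.3,48,10,0,0,3,-1, -279.3,48,20,0,0,3,-1, -279.3,48,20,0,0,3,-1]' | egrep "open|grasp"; python3 -c "
from h import *
st();to(513.6,-127.15,-27,86.75)"
```

```text
opening: 18.6
grasp_force: 93.1
t16.5 [ 511.9 -126.4    4.1] yaw86.4 open18.6 F93 wf [-0.4  0.2 -2.8] j [-0.24  0.38 -0.33  0.87  0.    1.39]
shift [-0.7  1.9 31.1] turn [-0.2 -0.1 -0.3]
```

```bash
python3 -m handwheel '[0,1,18,0,0,0,-1, 0,1.5,27,0,0,0,-1, 0,1.5,30,0,0,0,-1, 0,1.5,30.5,0,0,0,-1, 0,1.5,30.5,0,0,0,-1]' | egrep "pos|wrist";  python3 -m handwheel '[0,0,0,0,0,0,-0.2, 0,0,0,0,0,0,-0.1, 0,0,0,0,0,0,-0.1, 0,0,-25,0,0,0,-0.1, 0,0,-60,0,0,0,-0.1, 0,0,-90,0,0,0,0.2, 0,0,-100,0,0,0,0.2]' | egrep "pos|open"; python3 look.py
```

```text
eef_pos: [515.4, -126.6, -23.9]
wrist_force: [0.5, 0.5, -2.0]
eef_pos: [517.7, -127.6, 80.6]
opening: 51.2
165 [541.8 455.8] [570.2 256.6] L201 w23 ang(to -y end)-81.9
165 [380.6   3. ] [568.6  -0.9] L188 w27 ang(to -y end)-1.2
165 [390.3 499.9] [400.4 294.6] L206 w24 ang(to -y end)-87.2
165 [285.4 108.9] [283.8  13.6] L95 w17 ang(to -y end)-91.0
300 [ 337.  -142.9] [ 759.5 -153.8] L422 w346 ang(to -y end)-1.5
300 [376.1 -41.2] [ 662.5 -134.1] L301 w109 ang(to -y end)-18.0
300 [ 588.7 -195.9] [ 564.4 -283.1] L91 w35 ang(to -y end)-105.6
300 [ 508.2 -159.4] [ 546.2 -169.9] L39 w28 ang(to -y end)-15.4
300 [ 478.7 -288.6] [ 512.2 -299.7] L35 w27 ang(to -y end)-18.3
300 [ 334.2 -302.2] [ 502.9 -307.4] L169 w23 ang(to -y end)-1.8
t17.6 [ 518.1 -127.7   80.7] yaw86.4 open51.1 F0 wf [1.3 0.1 1.9] j [-0.2  0.3 -0.2  1.   0.   1.4]
```

```bash
python3 -c "
from h import *
t=grab_frame('top')
for q in((210,317),(150,325),(230,314)):print(p2w(t,170+q[0]/5.214-.4,130+q[1]/5.217-.4,14))
to(555,369.5,0,98)"; python3 -m handwheel '[40,2,0,0,0,-1,0.2, 80,4,0,0,0,-2,0.2, 120,6,0,0,0,-3,0.2, 160,7,0,0,0,-4,0.2, 200,7,0,0,0,-5,0.2, 240,7,0,0,0,-6,0.2, 280,7,0,0,0,-7,0.2, 320,7,0,0,0,-8,0.2, 360,7,0,0,0,-9,0.2, 400,7,0,0,0,-10,0.2, 440,6,0,0,0,-11.5,0.2, 480,6,0,0,0,-11.5,0.2]' >/dev/null; python3 -c "
from h import *
st();to(555,369.5,-27,98)"
```

```text
[553.5016941 368.9532814  14.       ]
[548.44764528 413.44377529  14.        ]
[555.4327302  354.12535067  14.        ]
shift [498.5   6.5  78.1] turn [  0.3   0.1 -11.6]
t18.6 [550.1 353.4  74.3] yaw98.0 open51.5 F0 wf [1.3 0.6 0.8] j [0.57 0.51 0.1  1.16 0.   2.  ]
shift [ 15.4   7.3 101.3] turn [-0.1  0.   0. ]
```

```bash
python3 -m handwheel '[14,6,35,0,0,0.3,0.2, 15,6.3,65,0,0,0.5,0.2, 15,6.3,85,0,0,0.5,0.2, 15,6.3,95,0,0,0.5,0.2, 15,6.3,98,0,0,0.5,0.2, 15,6.3,98,0,0,0.5,0.2, 15,6.3,98,0,0,0.5,0.2, 15,6.3,98,0,0,0.5,0.2]' | egrep "pos|wrist"; python3 -c "
from h import *
to(554,369,-34.5,97.5)"
```

```text
eef_pos: [556.4, 367.7, -20.4]
wrist_force: [0.6, -0.5, -0.6]
shift [ 1.5 -2.2 14.1] turn [ 0.1 -0.1 -0.1]
```

```bash
python3 -m handwheel '[1.5,-2,8,0,0,0,0.2, 1.5,-2,13,0,0,0,0.2, 1.5,-2,13.5,0,0,0,0.2, 1.5,-2,13.5,0,0,0,-1, 1.5,-2,13.5,0,0,0,-1, 1.5,-2,13.5,0,0,0,-1, 1.5,-2,13.5,0,0,0,-1, 1.5,-2,13.5,0,0,0,-1]' 70; python3 -m handwheel '[0,0,-15,0,0,0,-1, 0,0,-40,0,0,0,-1,0,0,-75,0,0,0,-1,0,0,-80,0,0,0,-1]'; python3 -c "
from h import *
to(588.5,-131.4,50,86.75)"
```

```text
t: 19.97
eef_pos: [553.5, 368.9, -35.1]
eef_rot: [[-0.13, 0.992, 0.001], [0.992, 0.13, 0.001], [0.0, 0.001, -1.0]]
wrist_force: [0.8, -0.4, 3.2]
opening: 20.2
grasp_force: 69.4
t: 20.3
eef_pos: [555.3, 370.1, 49.8]
eef_rot: [[-0.13, 0.992, 0.005], [0.992, 0.13, 0.004], [0.003, 0.006, -1.0]]
wrist_force: [1.0, 1.0, 0.1]
opening: 20.3
grasp_force: 68.9
shift [-501.6  -32.1   -1.9] turn [ 0.3 -0.2 10.7]
```

```bash
python3 -m handwheel '[-40,-3,0,0,0,1,-1, -80,-5,0,0,0,2,-1, -120,-8,0,0,0,3,-1, -160,-10,0,0,0,4,-1, -200,-13,0,0,0,5,-1, -240,-15,0,0,0,6,-1, -280,-18,0,0,0,7,-1, -320,-20,0,0,0,8,-1, -360,-23,0,0,0,9,-1, -400,-26,0,0,0,10,-1, -440,-28,0,0,0,10.7,-1, -480,-31,0,0,0,10.7,-1]' | egrep "open|grasp"; python3 -c "
from h import *
st();to(588.5,-131.4,-15,86.75)"
```

```text
opening: 20.1
grasp_force: 68.8
t21.3 [ 584.4 -113.3   44.2] yaw86.7 open20.1 F69 wf [ 0.9  1.  -1.4] j [-0.19  0.44 -0.11  1.02  0.    1.44]
shift [-17.9   5.1  59.2] turn [ 0. -0. -0.]
```

```bash
python3 -m handwheel '[-17,4,20,0,0,0,-1, -17,4,45,0,0,0,-1, -17,4,55,0,0,0,-1, -17,4,55,0,0,0,-1, -17,4,55,0,0,0,-1, -17,4,55,0,0,0,-1]' | egrep "pos|open"; python3 -c "
from h import *
st();to(588.5,-131.4,-28.5,86.75)"
```

```text
eef_pos: [588.3, -127.8, -9.6]
opening: 20.4
t21.8 [ 588.3 -127.8   -9.6] yaw86.8 open20.4 F69 wf [-0.9 -0.2 -0.7] j [-0.21  0.5  -0.16  0.91  0.    1.41]
shift [-3.6  0.4 18.9] turn [0.1 0.  0.1]
```

```bash
python3 -m handwheel '[-2,0,10,0,0,0,-1, -2,0,17,0,0,0,-1, -2,0,18.5,0,0,0,-1, -2,0,18.5,0,0,0,-1, -2,0,18.5,0,0,0,-1]' | egrep "pos|wrist";  python3 -m handwheel '[0,0,0,0,0,0,-0.2, 0,0,0,0,0,0,-0.1, 0,0,0,0,0,0,-0.1, 0,0,-25,0,0,0,-0.1, 0,0,-60,0,0,0,-0.1, 0,0,-90,0,0,0,0.2, 0,0,-100,0,0,0,0.2]' | egrep "pos|open"; python3 look.py | grep -v ^300; python3 -c "
from h import *
t=grab_frame('top')
for q in((290,525),(250,527),(190,530.5),(170,532)):print(p2w(t,170+q[0]/5.214-.4,130+q[1]/5.217-.4,14))"
```

```text
eef_pos: [587.6, -130.2, -29.1]
wrist_force: [-0.1, -0.2, 0.7]
eef_pos: [589.7, -131.0, 75.4]
opening: 51.4
165 [380.6   3. ] [568.6  -0.9] L188 w27 ang(to -y end)-1.2
165 [390.3 499.9] [400.3 294.6] L206 w24 ang(to -y end)-87.2
165 [314.1 116. ] [311.9  -8.9] L125 w74 ang(to -y end)-91.0
t22.9 [ 590.  -131.1   75.6] yaw86.7 open51.5 F0 wf [0.6 0.1 1. ] j [-0.2  0.4 -0.   1.1  0.   1.4]
[399.13683554 311.4286735   14.        ]
[398.20584418 340.89102244  14.        ]
[396.44189835 385.11339586  14.        ]
[395.60920302 399.86279455  14.        ]
```

```bash
python3 -c "
from h import *
to(396.2,380,-15,92.5)"; python3 -m handwheel '[30,-12,0,0,0,-1,0.2, 65,-30,0,0,0,-1,0.2, 105,-45,0,0,0,-2,0.2, 140,-60,0,0,0,-2,0.2, 175,-80,0,0,0,-3,0.2, 215,-95,0,0,0,-3,0.2, 250,-110,0,0,0,-4,0.2, 285,-125,0,0,0,-5,0.2, 320,-145,0,0,0,-5.8,0.2, 355,-160,0,0,0,-5.8,0.2, 395,-175,0,0,0,-5.8,0.2, 430,-195,0,0,0,-5.8,0.2]' >/dev/null; python3 -c "
from h import *
st();to(396.2,380,-15,92.5)"
```

```text
shift [ 499.2 -222.1   87. ] turn [ 0.3  0.1 -5.8]
t23.9 [416.2 311.4  69.5] yaw92.5 open51.2 F0 wf [ 0.3 -0.4  0.1] j [ 0.64  0.3  -0.25  1.02 -0.    2.17]
shift [ 69.5 -16.9  84.5] turn [-0.  0.  0.]
```

```bash
python3 -m handwheel '[35,-8,0,0,0,0,0.2, 66,-15,25,0,0,0,0.2, 66,-15,55,0,0,0,0.2, 66,-15,75,0,0,0,0.2, 66,-15,80,0,0,0,0.2, 66,-15,80,0,0,0,0.2, 66,-15,80,0,0,0,0.2]' | egrep "pos|wrist"; python3 -c "
from h import *
to(396.2,380,-34.5,92.5)"
```

```text
eef_pos: [399.2, 374.7, -9.2]
wrist_force: [0.2, 0.9, -0.3]
shift [ 5.5 -2.8 25.3] turn [-0.  0.  0.]
```

```bash
python3 -m handwheel '[5,-2.6,12,0,0,0,0.2, 5,-2.6,21,0,0,0,0.2, 5,-2.6,24.5,0,0,0,0.2, 5,-2.6,24.5,0,0,0,0.2, 5,-2.6,24.5,0,0,0,-1, 5,-2.6,24.5,0,0,0,-1, 5,-2.6,24.5,0,0,0,-1, 5,-2.6,24.5,0,0,0,-1, 5,-2.6,24.5,0,0,0,-1]' 70; python3 -m handwheel '[0,0,-15,0,0,0,-1, 0,0,-40,0,0,0,-1,0,0,-75,0,0,0,-1,0,0,-90,0,0,0,-1]'; python3 -c "
from h import *
to(663.4,-135.7,50,86.75)"
```

```text
t: 25.23
eef_pos: [397.0, 380.3, -32.6]
eef_rot: [[-0.044, 0.999, 0.001], [0.999, 0.044, 0.001], [0.001, 0.001, -1.0]]
wrist_force: [-0.5, -0.9, 5.8]
opening: 19.8
grasp_force: 69.1
t: 25.57
eef_pos: [397.5, 381.0, 60.2]
eef_rot: [[-0.044, 0.999, 0.003], [0.999, 0.044, 0.003], [0.003, 0.003, -1.0]]
wrist_force: [0.8, 1.1, -0.4]
opening: 19.9
grasp_force: 68.8
shift [-528.   242.6    9.5] turn [ 0.1 -0.2  5.8]
```

```bash
python3 -m handwheel '[-10,0,-20,0,0,-7,-1, -35,0,-35,0,0,-14,-1, -60,0,-35,0,0,-21,-1, -90,0,-35,0,0,-28,-1, -120,0,-35,0,0,-35,-1, -150,0,-35,0,0,-42,-1, -180,0,-35,0,0,-49,-1, -210,0,-35,0,0,-56,-1, -240,0,-35,0,0,-63,-1, -270,0,-35,0,0,-70,-1, -300,0,-35,0,0,-77,-1, -330,0,-35,0,0,-84,-1]' | egrep "open|grasp"; python3 -c "
from h import *
st();to(500,-125,90,266.75)"
```

```text
opening: 19.9
grasp_force: 68.8
t26.6 [411.   52.1  91.8] yaw175.5 open19.9 F69 wf [ 1.  -0.3 -1.5] j [ 0.13  0.11 -0.44  1.01  0.    0.21]
shift [-102.7 -169.5    1.8] turn [ -0.    0.  -91.3]
```

```bash
python3 -m handwheel '[-8,-14,0,0,0,-7,-1, -16,-28,0,0,0,-14,-1, -25,-42,0,0,0,-21,-1, -34,-56,0,0,0,-28,-1, -42,-70,0,0,0,-35,-1, -51,-84,0,0,0,-42,-1, -60,-98,0,0,0,-49,-1, -68,-112,0,0,0,-56,-1, -77,-127,0,0,0,-63,-1, -85,-141,0,0,0,-70,-1, -94,-155,0,0,0,-77,-1, -102,-169,0,0,0,-84,-1]' | egrep "open|grasp"; python3 -c "
from h import *
st();to(663.4,-135.7,50,266.75)"
```

```text
opening: 19.9
grasp_force: 68.8
t27.6 [ 498.8 -124.5   91.7] yaw-100.5 open19.9 F69 wf [-0.5  0.2 -0.7] j [-0.24  0.27 -0.23  1.06  0.   -1.63]
shift [ -19.  -163.9   41.7] turn [-0.   0.  -7.3]
```

```bash
python3 -m handwheel '[-4,-35,0,0,0,-4,-1, -9,-75,0,0,0,-7.3,-1, -14,-115,0,0,0,-7.3,-1, -18,-150,5,0,0,-7.3,-1, -19,-163,30,0,0,-7.3,-1, -19,-163,55,0,0,-7.3,-1, -19,-163,80,0,0,-7.3,-1, -19,-163,90,0,0,-7.3,-1, -19,-163,90,0,0,-7.3,-1, -19,-163,90,0,0,-7.3,-1]' | egrep "open|grasp"; python3 -c "
from h import *
st();to(663.4,-135.7,-28,266.75)"
```

```text
opening: 20.0
grasp_force: 69.0
t28.4 [ 661.9 -135.7    1.9] yaw-93.6 open20.0 F69 wf [-0.6  0.6  0.2] j [-0.2   0.6   0.06  1.03  0.   -1.71]
shift [-0.1 -1.5 29.9] turn [ 0.   0.  -0.3]
```

```bash
python3 -m handwheel '[0,-1,15,0,0,0,-1, 0,-1.5,24,0,0,0,-1, 0,-1.5,28,0,0,0,-1, 0,-1.5,28,0,0,0,-1, 0,-1.5,28,0,0,0,-1]' | egrep "pos|wrist";  python3 -m handwheel '[0,0,0,0,0,0,-0.2, 0,0,0,0,0,0,-0.1, 0,0,0,0,0,0,-0.1, 0,0,-25,0,0,0,-0.1, 0,0,-60,0,0,0,-0.1, 0,0,-90,0,0,0,-0.1, 0,0,-120,0,0,0,-0.1]' | egrep "pos|open"; python3 -c "
from h import *
to(430,60,150,266.75)"
```

```text
eef_pos: [663.9, -135.9, -25.7]
wrist_force: [-0.1, 0.7, 0.1]
eef_pos: [663.5, -135.8, 95.1]
opening: 38.1
shift [-180.8  245.2  -54.9] turn [-0.   0.  -0.3]
```

```bash
python3 -m handwheel '[-20,30,-20,0,0,0,-0.1, -50,60,-40,0,0,0,-0.1, -85,80,-55,0,0,0,-0.1, -120,100,-55,0,0,0,-0.1, -155,120,-55,0,0,0,-0.1, -190,140,-55,0,0,0,-0.1, -225,160,-55,0,0,0,-0.1, -260,180,-55,0,0,0,-0.1, -295,195,-55,0,0,0,-0.1, -330,210,-55,0,0,0,-0.1, -365,220,-55,0,0,0,-0.1, -390,225,-55,0,0,0,-0.1]' 20|egrep "pos"; python3 - <<'E'
from h import *
t=grab_frame("top");s=grab_frame("scene")
y=t["pixels"][110:250,140:420]
cv2.imwrite("pics/f1.png",np.vstack([cv2.resize(y,(560,280),interpolation=cv2.INTER_CUBIC)[:, :],cv2.resize(t["pixels"][135:245,295:405],(560,320),interpolation=cv2.INTER_CUBIC)]))
cv2.imwrite("pics/f1.png",np.hstack([cv2.resize(t["pixels"][110:250,160:300],(400,400),interpolation=cv2.INTER_CUBIC),cv2.resize(t["pixels"][132:242,295:405],(400,400),interpolation=cv2.INTER_CUBIC)]))
E
```

```text
eef_pos: [461.9, 270.1, 149.1]
```

View pics/f1.png

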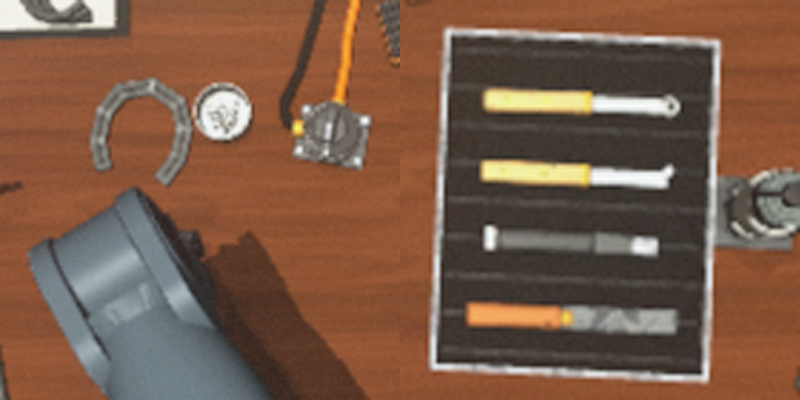

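```bash
python3 - <<'E'
from h import *
t=grab_frame("top");s=grab_frame("scene")
b=lambda x,k:np.clip(x.astype(float)*k,0,255).astype(np.uint8)
A=cv2.resize(b(t["pixels"][230:410,80:540],1.5),(800,313),interpolation=cv2.INTER_CUBIC)
B=cv2.resize(b(s["pixels"][30:260,100:420],1.3),(395,284),interpolation=cv2.INTER_CUBIC)
C=cv2.resize(s["pixels"][250:300,205:275],(405,284),interpolation=cv2.INTER_CUBIC)
cv2.imwrite("pics/g1.png",np.vstack([A,np.hstack([B,C])]))
to(541.5,-327,250,266)
E
```

```text
shift [ 589.2 -114.3 -101.4] turn [-0.  -0.   0.5]
```

View pics/g1.png

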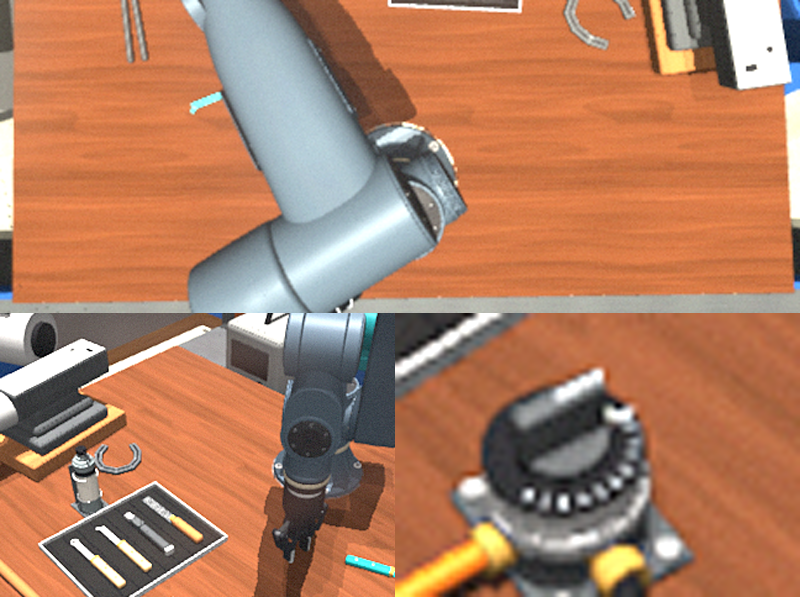

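The bench is clear of other tools, all four are aligned in the tray and the pointer is on zero. Now the spray cap.

```bash
python3 -m handwheel '[20,-4,-40,0,0,0,-1, 55,-11,-70,0,0,0,-1, 95,-18,-75,0,0,0,-1, 135,-26,-75,0,0,0,-1, 175,-34,-75,0,0,0,-1, 215,-42,-75,0,0,0,-1, 255,-49,-75,0,0,0,-1, 295,-57,-75,0,0,0,-1, 335,-65,-75,0,0,0,-1, 375,-73,-75,0,0,0,-1, 415,-80,-75,0,0,0,-1, 455,-88,-75,0,0,0,-1]'|egrep "pos"; python3 -m handwheel '[35,-7,0,0,0,0,-1, 70,-14,0,0,0,0,-1, 105,-20,0,0,0,0,-1, 134,-26,0,0,0,0,-1, 134,-26,0,0,0,0,-1, 134,-26,0,0,0,0,-1]'|egrep "pos"; python3 -c "
from h import *
to(541.5,-327,160,266);st()"
```

```text
eef_pos: [521.6, -195.6, 223.8]
eef_pos: [539.0, -330.2, 222.7]
shift [-3.3 -2.3 62.7] turn [0.1 0.  0.2]
t32.1 [ 539.  -330.2  222.7] yaw-93.8 open0.1 F0 wf [-0.9  0.5 -0.4] j [-0.55  0.42  0.34  1.48 -0.   -2.05]
```

```bash
python3 -m handwheel '[-3,-2,30,0,0,0,-1, -3,-2,50,0,0,0,-1, -3,-2,60,0,0,0,-1, -3,-2,60,0,0,0,-1, -3,-2,60,0,0,0,-1, -3,-2,60,0,0,0,-1]'|egrep "pos|wrist"; python3 -c "
from h import *
to(541.5,-327,158,266)"
```

```text
eef_pos: [543.0, -324.7, 165.0]
wrist_force: [0.0, -0.1, 0.7]
shift [2.4 1.3 7. ] turn [-0.1 -0.   0.4]
```

```bash
python3 -m handwheel '[2.2,1.2,5,0,0,0,-1, 2.2,1.2,7,0,0,0,-1, 2.2,1.2,7,0,0,0,-1]'|egrep "pos|wrist"; for i in 1 2 3; do python3 -m handwheel '[0,0,2,0,0,0,-1, 0,0,2,0,0,0,-1, 0,0,2,0,0,0,-1]'|egrep "pos|wrist";done
```

```text
eef_pos: [541.1, -326.9, 156.3]
wrist_force: [0.6, 0.1, 0.5]
eef_pos: [541.2, -326.7, 154.3]
wrist_force: [0.5, 0.1, -0.4]
eef_pos: [541.4, -326.8, 152.6]
wrist_force: [0.8, 0.1, 2.8]
eef_pos: [541.4, -326.8, 150.6]
wrist_force: [1.6, 0.4, 3.8]
```

Contact came at about 153, as predicted. Next, press through to the stop and release.

```bash
for i in 1 2 3; do python3 -m handwheel '[0,0,2,0,0,0,-1, 0,0,2,0,0,0,-1, 0,0,2,0,0,0,-1]'|egrep "pos|wrist";done
```

```text
eef_pos: [541.5, -326.8, 148.6]
wrist_force: [0.5, 0.4, 4.9]
eef_pos: [541.5, -326.9, 146.9]
wrist_force: [-0.1, 0.4, 6.8]
eef_pos: [541.6, -326.9, 146.5]
wrist_force: [-3.1, 2.6, 17.0]
```

Force jumped to 17 N with the cap no longer moving, so it is at its stop. Lift away.

```bash
python3 -m handwheel '[0,0,0,0,0,0,-1, 0,0,-4,0,0,0,-1, 0,0,-8,0,0,0,-1, 0,0,-15,0,0,0,-1, 0,0,-40,0,0,0,-1, 0,0,-80,0,0,0,-1, 0,0,-80,0,0,0,-1, 0,0,-80,0,0,0,-1, 0,0,-80,0,0,0,-1]'|egrep "^t|pos|wrist"; python3 - <<'E'
from h import *
np.set_printoptions(precision=1,suppress=True)
t=grab_frame("top");s=grab_frame("scene")
old=cv2.imread("pics/g1.png"); 
im=s["pixels"]; c=im[250:300,205:275]; C=cv2.resize(c,(405,284),interpolation=cv2.INTER_CUBIC)
print("knob diff",np.abs(C.astype(int)-old[313:,395:].astype(int)).mean())
for u,v in ((500,150),): pass
# tools in tray from bright/handle pixels, scene view vs earlier crop
B=cv2.resize(np.clip(im[30:260,100:420].astype(float)*1.3,0,255).astype(np.uint8),(395,284),interpolation=cv2.INTER_CUBIC)
print("tray diff",np.abs(B[160:275,40:230].astype(int)-old[313:,:395][160:275,40:230].astype(int)).mean(), "cap diff",np.abs(B[130:150,70:100].astype(int)-old[313:,:395][130:150,70:100].astype(int)).mean())
E
```

```text
t: 35.1
eef_pos: [541.0, -326.6, 223.9]
wrist_force: [0.5, -0.0, -0.5]
knob diff 2.472749666724628
tray diff 17.183524027459953 cap diff 27.0
```

The tray difference is probably the arm and its shadow. I'll move back to the earlier viewing pose and compare again.

```bash
python3 -m handwheel '[-40,8,0,0,0,0,-1, -80,15,0,0,0,0,-1, -120,23,0,0,0,0,-1, -160,31,0,0,0,0,-1, -200,38,0,0,0,0,-1, -240,46,0,0,0,0,-1, -280,54,0,0,0,0,-1, -320,62,0,0,0,0,-1, -360,70,0,0,0,0,-1, -400,77,0,0,0,0,-1, -440,85,0,0,0,0,-1, -480,92,0,0,0,0,-1]'|egrep "pos"; python3 -m handwheel '[-40,8,25,0,0,0,-0.1, -80,15,55,0,0,0,-0.1, -109,20,74,0,0,0,-0.1, -109,20,74,0,0,0,-0.1, -109,20,74,0,0,0,-0.1, -109,20,74,0,0,0,-0.1]'|egrep "pos"; python3 - <<'E'
from h import *
t=grab_frame("top");s=grab_frame("scene")
old=cv2.imread("pics/g1.png");im=s["pixels"]
B=cv2.resize(np.clip(im[30:260,100:420].astype(float)*1.3,0,255).astype(np.uint8),(395,284),interpolation=cv2.INTER_CUBIC).astype(int);o=old[313:,:395].astype(int)
print("tray",np.abs(B[160:275,40:230]-o[160:275,40:230]).mean(),"cap",np.abs(B[130:150,70:100]-o[130:150,70:100]).mean())
f=cv2.imread("pics/f1.png")[:,400:].astype(int);n=cv2.resize(t["pixels"][132:242,295:405],(400,400),interpolation=cv2.INTER_CUBIC).astype(int)
d=np.abs(f-n).mean(2);print("top tray",d.mean(),(d>60).mean())
C=cv2.resize(im[250:300,205:275],(405,284),interpolation=cv2.INTER_CUBIC)
print("knob",np.abs(C.astype(int)-old[313:,395:].astype(int)).mean());st()
E
```

```text
eef_pos: [477.8, 159.7, 223.4]
eef_pos: [465.4, 267.7, 149.7]
tray 3.1476430205949657 cap 3.52
top tray 1.8195270833333332 0.0
knob 2.372604764388802
t36.8 [466.6 267.1 151. ] yaw-93.6 open38.7 F0 wf [0.5 0.1 0.4] j [ 0.52  0.28 -0.07  1.22 -0.   -0.99]
```

The tray, cap and knob look the same as before the spray, and the cap is back up.

```bash
python3 -c "
from rig import *
print(hand_in())"
```

```text
the job is handed in; nothing more can be done
None
```

I handed the job in at about 37 s: the knob pointer is on zero (to about 2° in the images), the four tools on the bench (hoof knife, loop knife, file, fore punch) lie in the tray pointing at the can, and after that the cap was pressed to its stop and came back up; hand-in gave no verdict.

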